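Find the pitch comb that fits the jack spindle

TASK

Three steel thread-pitch combs lie on the worktop, and the threaded spindle of a screw jack lies fixed in its cradle. Take the comb whose teeth fit the spindle's thread, lay it flat on the cradle's ledge with its teeth towards the spindle and push it in until the teeth are fully home in the thread; leave it there, with the other two combs on the worktop.

Things in the scene. Friction and masses are not known exactly. Their poses are not given: they have to be found in the camera images.
- cradle: grey cradle, fixed, holding the spindle level along its y axis. Origin: on the worktop below the thread's middle; +x points from the ledge to the spindle, z up. Ledge: flat step, top 22 mm above the worktop, x -95 to -25 mm, |y| < 76 mm; a comb lying on it meets the spindle at axis height. End blocks at x -25 to +29, |y| 61 to 75 mm, tops 56 mm high. Yaw varies.
- thread_mid (a point): middle of the thread on the spindle's axis, 26 mm above the worktop; axes as the cradle. V thread, pitch 12 mm, 120 mm long, crests 24 mm and groove bottoms 17 mm from the axis. Facing the ledge (-x), grooves lie at y = 0 and every 12 mm. Oiled: a comb pushed from behind on its nose with light force (under 12 N) slips sideways into the grooves.
- comb_fine: flat steel plate 40 (x) by 66 (y) by 8 mm thick with 7 V teeth on its +x edge, pitch 8 mm, 5 mm long (tips at x = 25 mm). Upright black grip fin on it: x -16 to +15 mm, 12 mm thick in y, top 40 mm up; pinch it across y. Polished round nose behind it to x = -22 mm, 36 mm high, to push on. 0.12 kg. Origin: centre of the plate's underside, z up. Too fine.
- comb_middle: flat steel plate 40 (x) by 66 (y) by 8 mm thick with 5 V teeth on its +x edge, pitch 12 mm, 7.5 mm long (tips at x = 27.5 mm). Upright black grip fin on it: x -16 to +15 mm, 12 mm thick in y, top 40 mm up; pinch it across y. Polished round nose behind it to x = -22 mm, 36 mm high, to push on. 0.12 kg. Origin: centre of the plate's underside, z up. It fits; a tooth lies at y = 0. Home, its origin is 44.5 mm from the spindle axis.
- comb_coarse: flat steel plate 40 (x) by 66 (y) by 8 mm thick with 4 V teeth on its +x edge, pitch 16 mm, 10 mm long (tips at x = 30 mm). Upright black grip fin on it: x -16 to +15 mm, 12 mm thick in y, top 40 mm up; pinch it across y. Polished round nose behind it to x = -22 mm, 36 mm high, to push on. 0.12 kg. Origin: centre of the plate's underside, z up. Too coarse.
- comb_middle_teeth (a point): middle of the line of tooth tips of the comb with 12 mm pitch, 27.5 mm in +x from its origin and 4 mm above its underside; axes as the comb
There are look-alikes about, which are no part of the job. Leave any blue look-alike of the comb_middle alone.

How it is judged:
At the end, for the whole second after the job is handed in: The 12 mm pitch comb rests on the ledge, flat and square to the spindle within 10 degrees, tooth tips within 2.5 mm of the groove bottoms, its middle within 30 mm of the thread's middle; the other two combs lie on the worktop (undersides below 12 mm) (x of comb_middle_teeth in the frame of thread_mid between -0.0195 and -0.014 m and y of comb_middle_teeth in the frame of thread_mid between -0.03 and 0.03 m and z of comb_middle_teeth in the frame of thread_mid between -0.004 and 0.004 m and angle between the y axis of comb_middle and the y axis of cradle, either way round below 0.17 rad and angle between comb_middle's own z axis and vertical below 0.17 rad and linear speed of comb_middle below 0.02 m/s and height (world z) of each of comb_fine, comb_coarse below 0.012 m); the robot touches nothing.
It also fails if it takes over 45 s, if anything falls off the work surface, if the arm or the gripper's body presses on something with over 40 N, if the wrist force passes 120 N, or if a joint passes its speed limit or range.

ROBOT

A 7-joint arm with a two-finger parallel gripper is mounted at the origin on a cart in front of the work surface, level with it; the furniture and walls round the work are solid. World frame = base frame: x ahead of the robot, y to its left, z up, the work surface at z = 0. Lengths are in m, angles in rad, forces in N, time in s.
With the tool pointing down it reaches from about 0.425 to 0.925 m from the base axis. Payload 6.8 kg.
Tool frame: the origin (TCP) lies between the finger pads; the fingertips stand 22 mm ahead of it and the grasp point (between the pads) lies 3 mm ahead of it; z points along the fingers, y is the direction in which the jaws open and shut (so a half turn about z gives the same grasp; the last joint's range is limited). The gripper opens to 85 mm and grips with 20 to 120 N. Pads are 22 mm wide; open, the fingers measure 114 mm over their backs; the gripper's body (76 mm by 85 mm) begins 54 mm behind the grasp point. The pads swing forward as they close: fully open they stand 13 mm farther back than shut.
Start: joints at [-1.291, 0.477, 0.022, 1.555, -0.011, 1.109, -0.083], TCP at [0.255, 0.625, 0.253] pointing down, gripper open.
Joint ranges: [-2.96, 2.96], [-0.34, 2.1], [-1.41, 1.46], [0.24, 2.44], [-1.37, 4.51], [0.17, 1.92], [-2.96, 2.96]. Speed limits (rad/s): [2.39, 2.39, 3.14, 3.14, 3.14, 3.14, 3.14].

INTERFACE

Orientations are given as a unit quaternion [w, x, y, z].
In Python, from station import bot gives the robot as it stands. The module is installed in compiled form; this text tells all that it offers.
- The arm moves only by the tool drive_tool, never from a script. Its argument "series" is one flat list of numbers, 7 for each row, row after row: the opening, from -1 (shut) to 1 (fully open), then the shift along the tool's x, y, z in mm, then the turn, a rotation vector about the tool's x, y, z in rad. In form: [jaw, x, y, z, wx, wy, wz, jaw, x, y, z, wx, wy, wz, ...]. A call has 1 to 12 rows; each row shifts and turns the commanded pose from where the row before left it, along the tool's axes as they then stand; what a row does not reach is not made up. A row lasts 1/8 s, in which the tool goes at most 62.5 mm and 10.7 degrees, less where a joint would pass 70% of its speed; a pose out of reach is approached as far as the arm can. A call with a gripper value outside its range is refused whole. The fingers move at their own pace and stop on an object; "force" is the grip in N (left out, the last holds). Time passes only in rows, so rows that do not move let the fingers close. It gives the time, the measured TCP pose, the force and the opening at its end, in the units of the state.
- bot.get_obs(): the state, without advancing time (a new reading comes with each control period).
- bot.read_camera(name): name is "scene" or "side" or "wrist"; returns a dict with "pixels" (480x640x3 uint8, blue, green, red), "camera_matrix" (3x3 intrinsics, pixels), "distortion" ([k1, k2, p1, p2, k3] as OpenCV has them; the pictures are not rectified), "rvec" (rotation vector, rad) and "tvec" (3), from world to camera coordinates, as OpenCV has them. Camera axes: x right, y down, z forward; pixel columns grow to the right and rows downward; lengths in m; the calibration is good to about 2 mm. A picture is of the moment at which its call begins. There is no depth.
- bot.hand_in(): hands the job in, once; it reports no verdict.
The state is a dict: "t": time; "q": joint angles; "joint_vel": joint speeds; "joint_torque": joint torques, N m; "eef_pos": TCP position; "tool_rot": TCP orientation; "contact_force": force on the tool from outside, world axes, zero at the start; "torque": the same for the moment, N m; "gripper_width": opening from 0.0 (shut) to 1.0 (fully open).
Only numpy, scipy, OpenCV 4.12 (cv2) and the standard library are available. Lean on these libraries where they do the work, as an engineer would, in place of code of your own. Each camera call takes 0.05 s, during which the arm holds its last target. There are 200 camera calls.

## Working session

There is one attempt and no reset: what is moved stays moved. The work goes in short steps, Python scripts to look and compute and a tool call to move; the robot and the scene stay as the last step left them, time stands still between calls to the robot, and variables do not carry over. Pictures are saved under pics/ and viewed, about 8 in all and at most 12, crops included, and the job is handed in when it is done.

Besides the shell and the picture viewer there is one more tool, called after "Emit:" in YAML: its name, and indented under it one key for each argument. drive_tool: Moves the arm, as the interface text tells. Its arguments: {"type":"object","properties":{"series":{"type":"array"},"force":{"type":"number"}},"required":["series"]}

```bash
mkdir -p pics; cat > h.py <<'E'
import numpy as np, cv2
from station import bot
from scipy.spatial.transform import Rotation as R
def cam(n,f=None):
    c=bot.read_camera(n)
    if f: cv2.imwrite('pics/'+f,c['pixels'])
    return c
def ray(c,uv,z):
    uv=np.array(uv,float).reshape(-1,1,2)
    p=cv2.undistortPoints(uv,np.array(c['camera_matrix']),np.array(c['distortion'])).reshape(-1,2)
    M=cv2.Rodrigues(np.array(c['rvec'],float))[0]; o=-M.T@np.array(c['tvec']).ravel()
    d=np.c_[p,np.ones(len(p))]@M
    return o+d*((z-o[2])/d[:,2])[:,None]
def proj(c,P):
    return cv2.projectPoints(np.array(P,float).reshape(-1,3),np.array(c['rvec'],float),np.array(c['tvec'],float),np.array(c['camera_matrix']),np.array(c['distortion']))[0].reshape(-1,2)
def tool():
    o=bot.get_obs(); q=o['tool_rot']; return np.array(o['eef_pos']),R.from_quat([q[1],q[2],q[3],q[0]])
E
python3 - <<'E'
from h import *
for n in['scene','side','wrist']:
    c=cam(n,n+'0.png'); M=cv2.Rodrigues(np.array(c['rvec'],float))[0]; print(n,-M.T@np.array(c['tvec']).ravel(),M[2])
p,r=tool();print(p,r.as_matrix().round(3)); print(bot.get_obs())
E
```

```text
scene [-0.46767974  1.01971436  0.66149217] [ 0.72472877 -0.53905845 -0.42916686]
side [ 0.35974247 -0.84743291  0.9041297 ] [ 0.10019087  0.79043183 -0.60430069]
wrist [0.18549972 0.65318218 0.37238068] [ 0.27446174 -0.11412167 -0.95480207]
[0.2550889  0.62447943 0.25254281] [[-0.926  0.378 -0.   ]
 [ 0.378  0.926 -0.001]
 [-0.    -0.001 -1.   ]]
{'t': 0.15, 'q': array([-1.29113642,  0.4776319 ,  0.02239379,  1.55620685, -0.01152857,
        1.10933094, -0.08309008]), 'joint_vel': array([-1.35062843e-03, -8.93032911e-04, -7.60257074e-04, -4.58528223e-03,
        4.61362363e-04,  5.00358508e-05,  1.20611510e-03]), 'joint_torque': array([ 2.73177291e-03, -5.96925080e+01,  1.61025658e+00, -2.81495082e+01,
        1.26040302e-02,  6.55674768e-03,  6.46854218e-06]), 'eef_pos': array([0.2550889 , 0.62447943, 0.25254281]), 'tool_rot': array([-9.09839014e-05,  1.92680654e-01,  9.81261250e-01, -7.18463135e-04]), 'contact_force': array([ 0.95184172, -0.63964196, -0.42080654]), 'torque': array([-0.02249979,  0.01118194,  0.02553956]), 'gripper_width': 1.0021574295132554}
```

View pics/scene0.png

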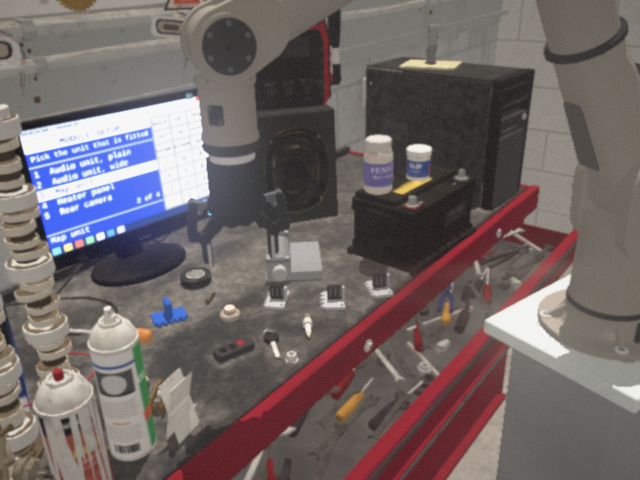

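View pics/side0.png

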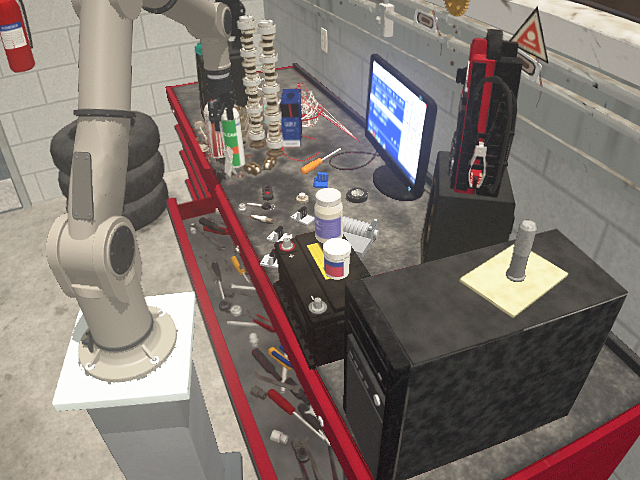

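View wrist.

The scene view shows three combs at about (276,296), (333,297) and (378,286), the blue look-alike at (168,312) and the cradle at (295,260). The side view shows the same things, partly hidden by the battery and bottles.

View pics/wrist0.png

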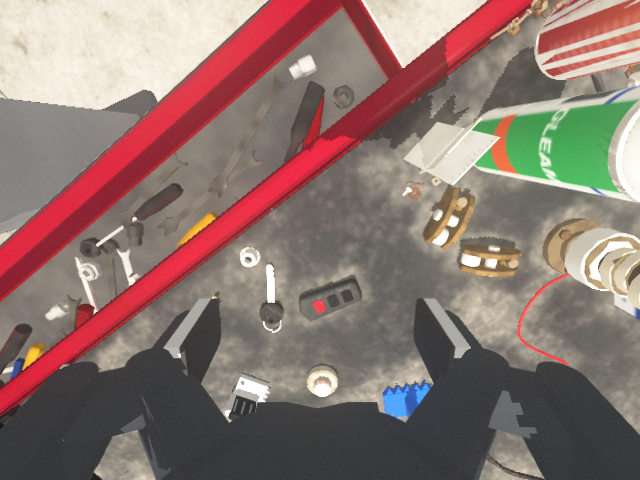

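```bash
python3 - <<'E'
from h import *
c=cam('scene')
print(ray(c,[[276,300],[333,300],[378,290],[295,260],[168,318],[355,250]],0.005).round(3))
cv2.imwrite('pics/s_crop.png',cv2.resize(c['pixels'][225:325,230:410],None,fx=4.4,fy=4.4,interpolation=cv2.INTER_CUBIC))
E
```

```text
[[0.462 0.438 0.005]
 [0.386 0.347 0.005]
 [0.357 0.248 0.005]
 [0.584 0.302 0.005]
 [0.543 0.642 0.005]
 [0.533 0.161 0.005]]
```

View pics/s_crop.png

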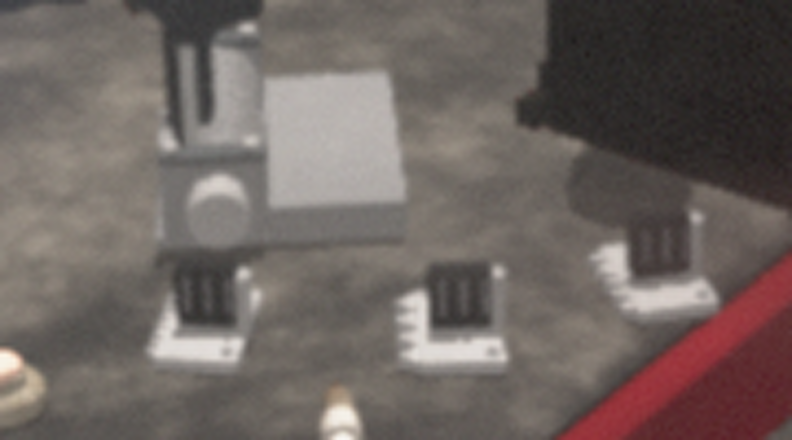

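The wrist view shows small parts and the top of one comb at (248,395). The combs are at about (0.46,0.44), (0.39,0.35) and (0.36,0.25), and the cradle is near (0.58,0.30). I'll move above them and look closer.

Emit:
drive_tool:
  series: [1,-41,-25,-7,0,0,0,1,-41,-25,-7,0,0,0,1,-41,-25,-7,0,0,0,1,-41,-25,-7,0,0,0,1,-41,-25,-7,0,0,0,1,-41,-25,-7,0,0,0,1,-41,-25,-7,0,0,0,1,0,0,0,0,0,0]

```text
t: 1.2
eef_pos: [0.458, 0.35, 0.3031]
tool_rot: [0.001, 0.197, 0.98, -0.0]
contact_force: [0.4, -0.0, -0.1]
gripper_width: 1.002
```

```bash
python3 - <<'E'
from h import *
c=cam('wrist','w1.png'); print(tool()[0],tool()[1].as_matrix().round(3)); print(c['camera_matrix'])
E
```

```text
[0.45607898 0.35252604 0.30258877] [[-0.924  0.382  0.001]
 [ 0.382  0.924  0.   ]
 [-0.001  0.    -1.   ]]
[[332.44742672   0.         316.82670354]
 [  0.         332.44742672 239.0166974 ]
 [  0.           0.           1.        ]]
```

View pics/w1.png

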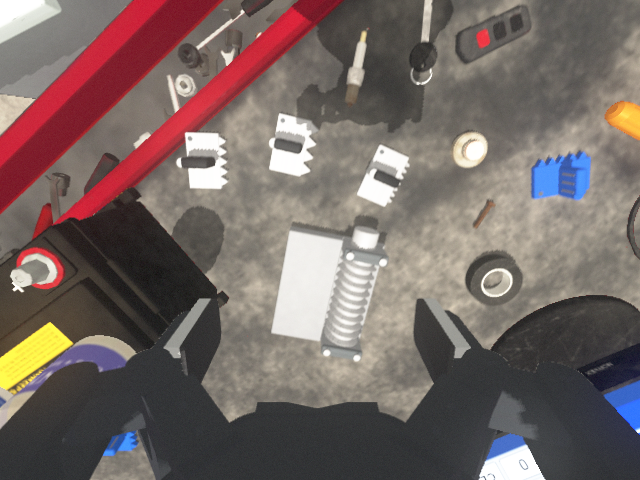

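A clear view: combs at (206,161), (292,145) and (384,175), and the cradle at (328,285) with its ledge on the left side. I'll zoom in on the teeth.

```bash
python3 - <<'E'
from h import *
c=cam('wrist'); I=c['pixels']
cv2.imwrite('pics/w1c.png',cv2.resize(I[105:215,165:425],None,fx=3,fy=3,interpolation=cv2.INTER_CUBIC))
h=cv2.cvtColor(I,cv2.COLOR_BGR2HSV)
for nm,(u0,v0,u1,v1) in dict(a=(172,125,238,195),b=(262,105,325,180),d=(350,138,415,212)).items():
    m=((h[...,2]>150)&(h[...,1]<40)).astype(np.uint8); k=np.zeros_like(m);k[v0:v1,u0:u1]=1; m*=k
    n,l,st,ce=cv2.connectedComponentsWithStats(m); 
    m=np.isin(l,[i for i in range(1,n) if st[i,4]>60]).astype(np.uint8)
    p=np.argwhere(m)[:,::-1]; w=ray(c,p,.008)[:,:2]
    hull=cv2.convexHull(w.astype(np.float32)); r=cv2.minAreaRect(hull*1000)
    print(nm,len(p),np.round(r[0],1),np.round(r[1],1),round(r[2],1),w.mean(0).round(4))
# ledge + blocks
print(ray(c,[[290,230],[343,236],[272,334],[322,340]],.022).round(4))
print(ray(c,[[346,232],[384,262],[326,352],[358,358]],.056).round(4))
E
```

```text
a 2420 [362.7 246.8] [79.1 81.6] 67.6 [0.3656 0.2494]
b 2208 [387.1 343.1] [72.5 69.2] 49.1 [0.3872 0.3458]
d 2112 [465.4 432. ] [53.9 97.6] 44.5 [0.4664 0.4319]
[[0.4781 0.3072 0.022 ]
 [0.5108 0.3656 0.022 ]
 [0.6054 0.2238 0.022 ]
 [0.6407 0.2841 0.022 ]]
[[0.4971 0.3719 0.056 ]
 [0.5486 0.4001 0.056 ]
 [0.6376 0.2903 0.056 ]
 [0.6619 0.3253 0.056 ]]
```

View pics/w1c.png

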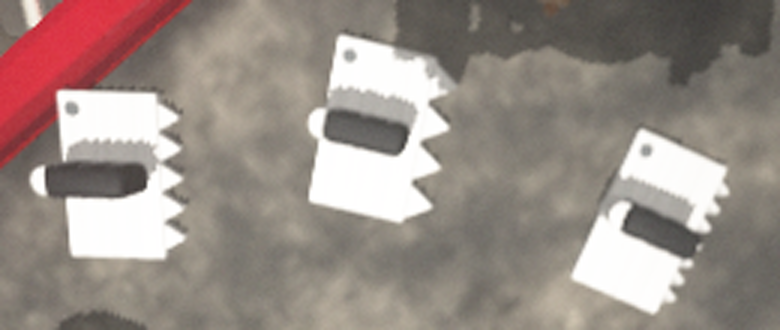

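Pitch is settled: the comb at (206,161) has 5 teeth, so it is comb_middle; (292,145) has 4 and is coarse; (384,175) is fine. Next I'll measure comb_middle's axes, the cradle frame, and the height of the red rail next to the comb.

```bash
python3 - <<'E'
from h import *
c=cam('wrist'); s=cam('scene')
f=lambda L:np.array(L)/3.+[165,105]
P=ray(c,f([[57,90],[157,92],[72,258],[167,258]]),.008)[:,:2]; print(P.round(4))
an=lambda v:np.degrees(np.arctan2(v[1],v[0])).round(1)
print('xdir',an(P[1]-P[0]),an(P[3]-P[2]),'ydir',an(P[0]-P[2]),an(P[1]-P[3]),'c',P.mean(0), [np.linalg.norm(v) for v in(P[1]-P[0],P[2]-P[0])])
F=ray(c,f([[40,180],[147,178]]),.038)[:,:2];print('nose,finfront',F.round(4),an(F[1]-F[0]))
for z in(0,.02,.04,.06):
  print(z,'wrist',ray(c,f([[190,0],[0,165]]),z)[:,:2].round(3).tolist(),'scene',ray(s,[[410,280.7],[357.3,325]],z)[:,:2].round(3).tolist())
L=ray(c,[[290,230],[343,236],[272,334],[322,340]],.022)[:,:2]
print(an(L[1]-L[0]),an(L[3]-L[2]),an(L[0]-L[2]),an(L[1]-L[3]))
# corner bolts on end blocks seen as bright dots
B=ray(c,[[351,255],[382,261],[328,352],[357,357]],.058)[:,:2];print(B.round(4),B.mean(0),an(B[0]-B[2]),an(B[1]-B[3]))
E
```

```text
[[0.3251 0.2372]
 [0.3406 0.2734]
 [0.3859 0.2103]
 [0.4008 0.2467]]
xdir 66.8 67.8 ydir 156.1 156.1 c [0.3630978  0.24189863] [np.float64(0.03936377764060752), np.float64(0.06651052281502193)]
nose,finfront [[0.3554 0.226 ]
 [0.3699 0.2635]] 68.9
0 wrist [[0.314, 0.299], [0.341, 0.198]] scene [[0.348, 0.161], [0.29, 0.364]]
0.02 wrist [[0.317, 0.303], [0.343, 0.207]] scene [[0.324, 0.187], [0.267, 0.384]]
0.04 wrist [[0.321, 0.307], [0.345, 0.216]] scene [[0.299, 0.213], [0.244, 0.403]]
0.06 wrist [[0.324, 0.311], [0.347, 0.224]] scene [[0.274, 0.239], [0.221, 0.423]]
61.0 59.8 146.9 148.0
[[0.5231 0.3692]
 [0.5438 0.4002]
 [0.6356 0.2956]
 [0.6567 0.3273]] [0.58979046 0.34808604] 146.8 147.2
```

Emit:
drive_tool:
  series: [-0.2,14.5,-46,30,0,0,0,-0.2,14.5,-46,30,0,0,0,-0.2,14.5,-46,30,0,0,0,-0.2,0,0,0,0,0,0.1757,-0.2,0,0,0,0,0,0.1757,-0.2,0,0,0,0,0,0.1757,-0.2,0,0,0,0,0,0.1757,-0.2,0,0,0,0,0,0.1757,-0.2,0,0,0,0,0,0.1757,-0.2,0,0,0,0,0,0.1757,-0.2,0,0,0,0,0,0.1757,-0.2,0,0,0,0,0,0.1757]

```text
t: 2.9
eef_pos: [0.3615, 0.2443, 0.2122]
tool_rot: [-0.0, 0.834, 0.552, -0.0]
contact_force: [-0.1, -0.1, 0.3]
gripper_width: 0.403
```

Emit:
drive_tool:
  series: [-0.2,0,0,0,0,0,0,-0.2,0,0,0,0,0,0]

```text
t: 3.15
eef_pos: [0.3619, 0.2436, 0.2122]
tool_rot: [-0.0, 0.832, 0.555, -0.0]
contact_force: [0.0, 0.1, 0.0]
gripper_width: 0.401
```

```bash
python3 - <<'E'
from h import *
c=cam('wrist','w2.png'); p,r=tool();print(p,r.as_matrix().round(3)); print(bot.get_obs()['q'].round(2))
a=np.radians(67);M=np.array([[np.cos(a),-np.sin(a)],[np.sin(a),np.cos(a)]])
print(proj(c,[[*(np.array([.363,.242])+M@[x/1e3,y/1e3]),z/1e3] for x,y,z in[(-20,33,8),(20,33,8),(-20,-33,8),(20,-33,8),(15,0,40),(-16,0,40)]]).round(0))
E
```

```text
[0.36202818 0.24348262 0.21225824] [[ 0.384  0.923 -0.   ]
 [ 0.923 -0.384  0.   ]
 [-0.    -0.    -1.   ]]
[-0.99  0.13  0.28  2.16 -0.05  0.86 -1.08]
[[285. 235.]
 [284. 196.]
 [350. 236.]
 [352. 197.]
 [318. 208.]
 [318. 241.]]
```

View pics/w2.png

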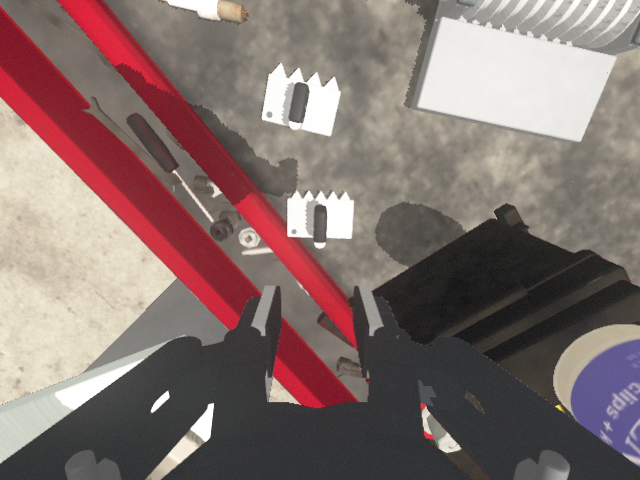

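The comb lies where I predicted it, about 2 px to the right. The 5 teeth run along v≈193 and the fin is at (320,225). I'll check clearance to the battery at (360,290) before lowering.

```bash
python3 - <<'E'
from h import *
c=cam('wrist');p,r=tool()
for z in(0.03,.08,.12,.16):
  print(z,((ray(c,[[362,290],[497,212],[505,205]],z)-p)@r.as_matrix()*1e3).round(0)[:,:2].tolist())
E
```

```text
0.03 [[-71.0, 46.0], [8.0, 167.0], [15.0, 173.0]]
0.08 [[-47.0, 38.0], [19.0, 140.0], [25.0, 145.0]]
0.12 [[-27.0, 32.0], [28.0, 117.0], [33.0, 122.0]]
0.16 [[-8.0, 26.0], [37.0, 95.0], [41.0, 99.0]]
```

```bash
python3 - <<'E'
from h import *
c=cam('wrist');s=cam('scene');p,r=tool()
cv2.imwrite('pics/b.png',np.hstack([cv2.resize(s['pixels'][170:300,330:490],None,fx=2.4,fy=2.4,interpolation=cv2.INTER_CUBIC),cv2.resize(cv2.imread('pics/w1.png')[130:310,0:230],(398,312))]))
for uv in([355,255],[424,268]):
  b=ray(s,[uv],0)[0]; print(b.round(3),((b-p)@r.as_matrix()*1e3).round(0),[proj(s,b+[0,0,z])[0].round(0).tolist() for z in(.06,.08,.1,.12)])
E
```

```text
[0.521 0.172 0.   ] [ -5. 174. 212.] [[355.0, 232.0], [355.0, 224.0], [355.0, 217.0], [355.0, 209.0]]
[0.37  0.094 0.   ] [-134.   65.  212.] [[425.0, 244.0], [426.0, 236.0], [426.0, 228.0], [427.0, 220.0]]
```

View pics/b.png

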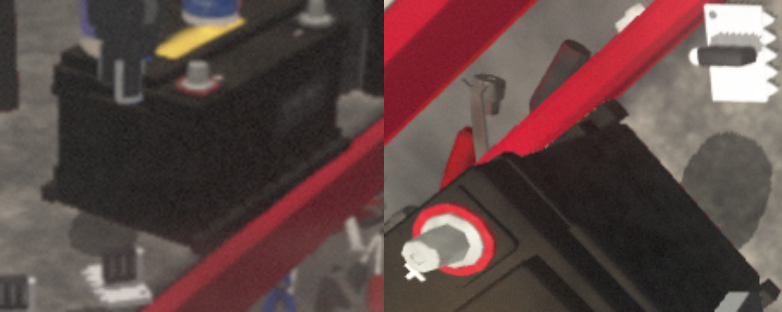

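The battery's face sits about 105 mm from the comb at floor level, so the gripper body (57 mm half diagonal) clears it. Going down to grasp.

Emit:
drive_tool:
  series: [-0.2,-0.5,1.5,44,0,0,0,-0.2,-0.5,1,44,0,0,0,-0.2,0,1,44,0,0,0,-0.2,0,0,45,0,0,0,-0.2,0,0,0,0,0,0,-1,0,0,0,0,0,0,-1,0,0,0,0,0,0,-1,0,0,0,0,0,0,-1,0,0,0,0,0,0]
  force: 40

```text
t: 4.47
eef_pos: [0.3659, 0.2416, 0.0368]
tool_rot: [-0.0, 0.833, 0.553, 0.001]
contact_force: [-0.5, -0.5, 10.4]
gripper_width: 0.132
```

Emit:
drive_tool:
  series: [-1,0,0,-35,0,0,0,-1,0,0,-35,0,0,0,-1,21.7,30.8,0,0,0,0,-1,21.7,30.8,0,0,0,0,-1,21.7,30.8,0,0,0,0,-1,21.7,30.8,0,0,0,0,-1,21.7,30.8,0,0,0,0,-1,0,0,0,0,0,0.087,-1,0,0,0,0,0,0.087,-1,0,0,0,0,0,0,-1,0,0,0,0,0,0]

```text
t: 5.85
eef_pos: [0.549, 0.2812, 0.1057]
tool_rot: [-0.0, 0.877, 0.48, 0.0]
contact_force: [-0.6, 0.3, -0.7]
gripper_width: 0.128
```

```bash
python3 - <<'E'
from h import *
c=cam('wrist','w3.png'); p,r=tool();print(p,r.as_matrix().round(3)); print(bot.get_obs()['contact_force'],bot.get_obs()['gripper_width'])
E
```

```text
[0.54903743 0.28115335 0.10562904] [[ 0.54   0.841  0.   ]
 [ 0.841 -0.54   0.   ]
 [ 0.    -0.    -1.   ]]
[-0.0801121  -0.55388803 -1.94537386] 0.13257558837355737
```

View pics/w3.png

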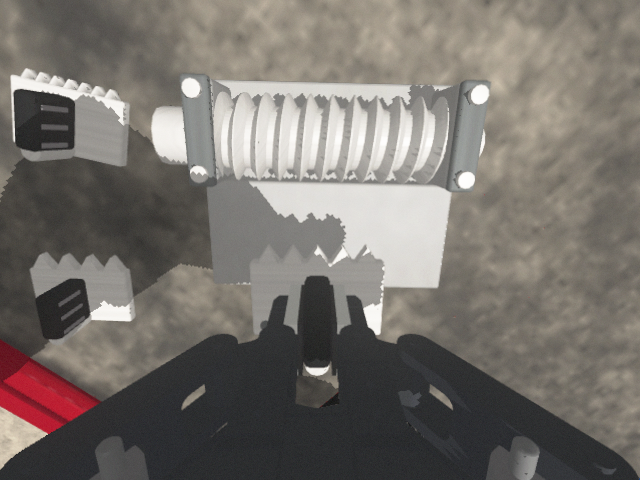

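Held well: 5 tooth tips between (268,248) and (365,248). The block bolts are at (191,88), (199,174), (477,95) and (465,180). I'll work out the remaining shift from these.

```bash
python3 - <<'E'
from h import *
c=cam('wrist');p,r=tool();I=c['pixels']
h=cv2.cvtColor(I,cv2.COLOR_BGR2HSV)
B=[]
for u,v in[(191,88),(199,174),(477,95),(465,180)]:
    w=I[v-14:v+15,u-14:u+15].min(2)>225; n,l,st,ce=cv2.connectedComponentsWithStats(w.astype(np.uint8))
    i=1+np.argmax(st[1:,4]); B.append(ce[i]+[u-14,v-14])
B=np.array(B);print(B.round(1))
T=lambda x:((x-p)@r.as_matrix()*1e3)[:,:2].round(1)
for z in(.058,.062):
  b=T(ray(c,B,z));print(z,b.tolist(),b.mean(0), np.degrees(np.arctan2(*(b[2]-b[0]))),np.degrees(np.arctan2(*(b[3]-b[1]))))
t=T(ray(c,[[268,248],[293,247],[317,248],[342,250],[365,248]],.077));print('tips',t.tolist(),t.mean(0))
print('plate',T(ray(c,[[250,262],[383,262]],.077)).tolist())
print('ledge',T(ray(c,[[209,185],[450,190],[440,288],[213,283]],.022)).tolist())
print('crest y',T(ray(c,[[218,182],[244,181],[271,180],[297,181],[323,181],[349,181],[376,181],[402,181],[428,181]],.03)).tolist())
E
```

```text
[[190.3  87.5]
 [197.8 169.7]
 [479.3  94.1]
 [466.2 179.6]]
0.058 [[97.0, -57.8], [59.8, -58.4], [94.1, 75.7], [54.9, 75.0]] [76.45   8.625] -1.244431703095308 -2.10362187548968
0.062 [[96.5, -56.4], [60.2, -57.0], [93.7, 73.9], [55.4, 73.2]] [76.45   8.425] -1.2310322006847156 -2.1113306255760222
tips [[25.4, -22.5], [25.9, -10.7], [25.4, 0.6], [24.4, 12.4], [25.4, 23.3]] [25.3   0.62]
plate [[18.3, -31.4], [18.3, 32.2]]
ledge [[47.2, -65.2], [44.1, 82.0], [-21.7, 83.2], [-18.1, -68.8]]
crest y [[50.1, -57.2], [50.7, -42.0], [51.3, -26.2], [50.7, -11.1], [50.7, 4.1], [50.7, 19.3], [50.7, 35.1], [50.7, 50.2], [50.6, 65.4]]
```

Emit:
drive_tool:
  series: [-1,0,0,0,0,0,0.022,-1,9,3,0,0,0,0,-1,9,3,0,0,0,0,-1,0,0,20,0,0,0,-1,0,0,18,0,0,0,-1,0,0,8,0,0,0,-1,0,0,0,0,0,0,-1,0,0,0,0,0,0]

```text
t: 6.95
eef_pos: [0.5638, 0.2922, 0.0588]
tool_rot: [0.0, 0.883, 0.469, -0.001]
contact_force: [-0.6, -0.3, -0.9]
gripper_width: 0.133
```

Emit:
drive_tool:
  series: [-1,0,0,1,0,0,0,-1,0,0,0,0,0,0]

```text
t: 7.2
eef_pos: [0.5639, 0.2922, 0.0587]
tool_rot: [-0.0, 0.883, 0.469, -0.0]
contact_force: [-4.1, -3.3, 8.1]
gripper_width: 0.134
```

Emit:
drive_tool:
  series: [-0.2,0,0,0,0,0,0,-0.2,0,0,0,0,0,0,-0.2,0,0,0,0,0,0,-0.2,0,0,0,0,0,0,-0.2,0,0,-35,0,0,0,-0.2,0,0,-35,0,0,0,-1,0,0,0,0,0,0]

```text
t: 8.07
eef_pos: [0.5661, 0.2934, 0.1312]
tool_rot: [-0.0, 0.883, 0.469, 0.003]
contact_force: [0.8, -0.1, -0.2]
gripper_width: 0.201
```

```bash
python3 - <<'E'
from h import *
c=cam('wrist','w4.png'); p,r=tool();print(p,r.as_matrix().round(3))
E
```

```text
[0.56489871 0.29302976 0.12944157] [[ 0.56   0.829  0.002]
 [ 0.829 -0.56   0.002]
 [ 0.002  0.001 -1.   ]]
```

View pics/w4.png

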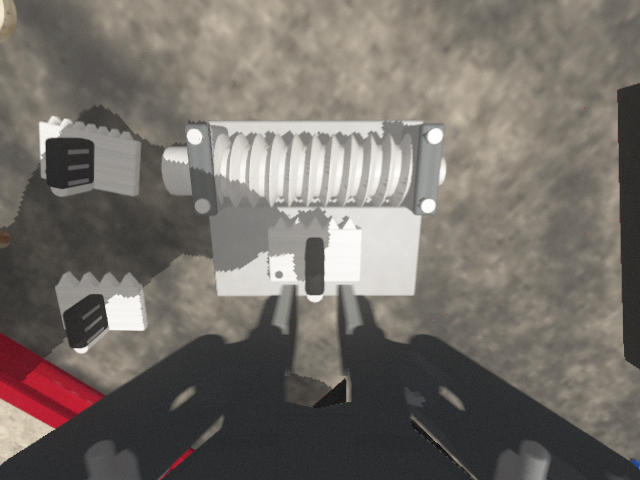

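The comb lies flat on the ledge with its fin at (315,265), and the teeth at v≈222 line up with the thread. I'll close the fingers, go behind the nose and lower.

Emit:
drive_tool:
  series: [-1,-22,0.5,0,0,0,0,-1,-23,0,0,0,0,0,-1,0,0,0,0,0,0,-1,0,0,40,0,0,0,-1,0,0,38,0,0,0,-1,0,0,0,0,0,0]

```text
t: 8.88
eef_pos: [0.5376, 0.2549, 0.0474]
tool_rot: [0.0, 0.883, 0.469, -0.003]
contact_force: [-0.9, -0.2, 0.3]
gripper_width: 0.003
```

Emit:
drive_tool:
  series: [-1,4,0,0,0,0,0,-1,3,0,0,0,0,0,-1,2,0,0,0,0,0]

```text
t: 9.25
eef_pos: [0.5451, 0.2629, 0.0514]
tool_rot: [-0.0, 0.883, 0.469, 0.001]
contact_force: [-1.1, -0.5, 0.2]
gripper_width: -0.001
```

Emit:
drive_tool:
  series: [-1,1.5,0,0,0,0,0,-1,1.5,0,0,0,0,0,-1,1.5,0,0,0,0,0,-1,1,0,0,0,0,0,-1,1,0,0,0,0,0]

```text
t: 9.88
eef_pos: [0.5481, 0.2679, 0.0502]
tool_rot: [-0.0, 0.883, 0.469, -0.0]
contact_force: [-0.7, -1.6, -0.3]
gripper_width: 0.0
```

Emit:
drive_tool:
  series: [-1,1,0,0,0,0,0,-1,1,0,0,0,0,0,-1,1,0,0,0,0,0]

```text
t: 10.25
eef_pos: [0.5498, 0.2705, 0.0503]
tool_rot: [-0.0, 0.883, 0.469, 0.0]
contact_force: [-0.4, 0.1, -0.2]
gripper_width: -0.002
```

Emit:
drive_tool:
  series: [-1,1,0,0,0,0,0,-1,1,0,0,0,0,0]

```text
t: 10.5
eef_pos: [0.551, 0.2721, 0.0503]
tool_rot: [-0.0, 0.883, 0.469, 0.0]
contact_force: [-0.4, -0.7, -0.0]
gripper_width: -0.001
```

Emit:
drive_tool:
  series: [-1,1,0,0,0,0,0,-1,1,0,0,0,0,0]

```text
t: 10.75
eef_pos: [0.5521, 0.2738, 0.0503]
tool_rot: [-0.0, 0.883, 0.469, 0.0]
contact_force: [-0.7, -0.7, -0.1]
gripper_width: 0.003
```

Emit:
drive_tool:
  series: [-1,1,0,0,0,0,0,-1,0,0,0,0,0,0]

```text
t: 11.0
eef_pos: [0.5526, 0.2746, 0.0503]
tool_rot: [-0.0, 0.883, 0.469, 0.0]
contact_force: [0.1, -1.2, -0.3]
gripper_width: 0.0
```

```bash
python3 - <<'E'
from h import *
c=cam('wrist'); p,r=tool();print(p,r.as_matrix().round(3),bot.get_obs()['contact_force'])
cv2.imwrite('pics/w5.png',cv2.resize(c['pixels'][0:330,120:540],None,fx=1.8,fy=1.8,interpolation=cv2.INTER_CUBIC))
E
```

```text
[0.55265502 0.27458168 0.05032769] [[ 0.56   0.829  0.   ]
 [ 0.829 -0.56   0.   ]
 [ 0.     0.    -1.   ]] [-0.28205171 -0.20714632  0.50174988]
```

View pics/w5.png

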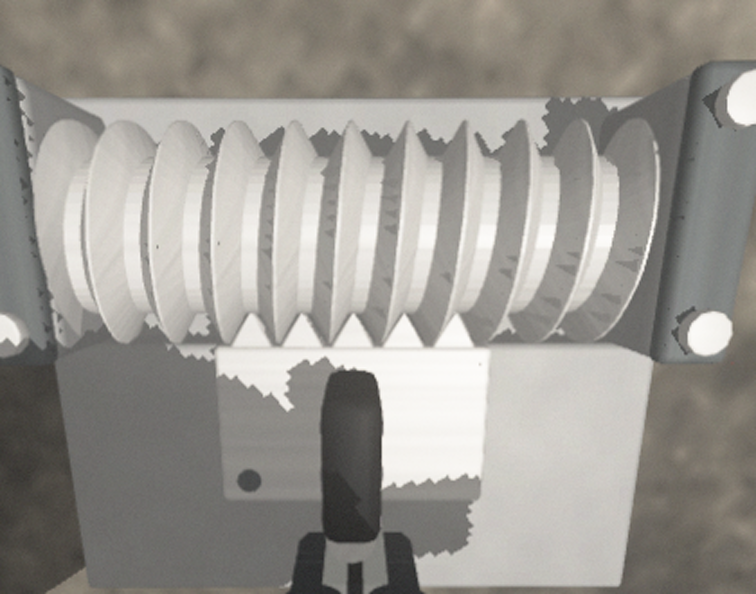

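The teeth (v≈315–345 in the crop) are entering the grooves with no force yet. I'll keep pushing until it resists.

Emit:
drive_tool:
  series: [-1,1,0,0,0,0,0,-1,1,0,0,0,0,0]

```text
t: 11.3
eef_pos: [0.5529, 0.2748, 0.05]
tool_rot: [0.0, 0.883, 0.469, -0.001]
contact_force: [-3.7, -5.3, 3.2]
gripper_width: 0.001
```

Emit:
drive_tool:
  series: [-1,1,0,0,0,0,0,-1,0,0,0,0,0,0]

```text
t: 11.55
eef_pos: [0.553, 0.2749, 0.0498]
tool_rot: [0.0, 0.883, 0.469, -0.002]
contact_force: [-4.0, -6.3, 2.8]
gripper_width: -0.002
```

Emit:
drive_tool:
  series: [-1,1,0,0,0,0,0,-1,0,0,0,0,0,0]

```text
t: 11.8
eef_pos: [0.553, 0.275, 0.0496]
tool_rot: [0.001, 0.883, 0.468, -0.003]
contact_force: [-5.0, -6.9, 3.4]
gripper_width: -0.0
```

Resistance is 8.5 N with the tool stopped, at the expected home position (-77 mm vs -77.5 expected). I'll check that numerically.

```bash
python3 - <<'E'
from h import *
c=cam('wrist');p,r=tool();g=cv2.cvtColor(c['pixels'],cv2.COLOR_BGR2GRAY).astype(float)
T=lambda uv,z:((ray(c,uv,z)-p)@r.as_matrix()*1e3).round(1)[:,:2].tolist()
def edges(u0,u1,v0,v1,k=4):
    m=g[v0:v1,u0:u1].mean(1); d=np.diff(m); i=np.argsort(-abs(d))[:k]; return [(int(v0+j),int(d[j])) for j in sorted(i)]
print('plate cols left',edges(250,262,180,335,8)); print('plate right',edges(352,375,180,335,8)); print('ledge right',edges(410,450,170,340,6))
for z in(.022,.030): print(z,T([[360,193],[360,277],[260,277],[430,325],[170,325]],z))
B=[]
for u,v in[(124,184),(514,185)]:
    w=c['pixels'][v-14:v+15,u-14:u+15].min(2)>215;n,l,st,ce=cv2.connectedComponentsWithStats(w.astype(np.uint8));B.append(ce[1+np.argmax(st[1:,4])]+[u-14,v-14])
print(B,T(B,.058))
# expected pixels, home: cradle axis in tool frame from nose contact
E
```

```text
plate cols left [(207, -12), (208, -14), (209, -18), (213, -13), (261, -15), (262, -19), (273, 19), (274, 16)]
plate right [(265, -17), (266, -20), (267, -21), (306, 17), (307, 24), (308, 17), (326, -28), (327, -25)]
ledge right [(191, 23), (192, 19), (194, 13), (325, -14), (326, -33), (327, -24)]
0.022 [[51.7, 19.7], [11.0, 21.3], [11.0, -26.8], [-15.3, 57.6], [-15.3, -73.5]]
0.03 [[53.0, 18.7], [14.6, 20.2], [14.5, -25.4], [-10.3, 54.5], [-10.3, -69.5]]
[array([117.56521739, 180.01449275]), array([514.80405405, 186.84684685])] [[61.9, -65.4], [59.6, 66.3]]
```

The axis-to-comb-origin distance measures 43–45 mm (home is 44.5), and the plate front sits level with the ledge edge. I'll give one last light push, then retreat.

Emit:
drive_tool:
  series: [-1,1,0,0,0,0,0,-1,0.5,0,0,0,0,0,-1,0,0,0,0,0,0]

```text
t: 12.22
eef_pos: [0.5532, 0.2751, 0.0493]
tool_rot: [0.001, 0.884, 0.468, -0.004]
contact_force: [-7.0, -9.0, 4.4]
gripper_width: 0.001
```

Emit:
drive_tool:
  series: [-1,-8,0,0,0,0,0,-1,-10,0,0,0,0,0,-1,0,0,-30,0,0,0,-1,0,0,-40,0,0,0,-1,0,0,0,0,0,0]

```text
t: 12.85
eef_pos: [0.5478, 0.2653, 0.1237]
tool_rot: [-0.0, 0.883, 0.469, 0.004]
contact_force: [0.2, 0.8, -0.7]
gripper_width: -0.004
```

```bash
python3 - <<'E'
from h import *
c=cam('wrist','w6.png');p,r=tool();I=c['pixels'];g=cv2.cvtColor(I,cv2.COLOR_BGR2GRAY).astype(float)
print(p,bot.get_obs()['contact_force'])
# predicted pixels of home comb from contact: axis in world
xd=r.as_matrix()[:,0];yd=r.as_matrix()[:,1]
contact=np.array([.553,.275,0]); ax=contact+.0775*xd
T=lambda uv,z:((ray(c,uv,z)-p)@r.as_matrix()*1e3).round(1)[:,:2].tolist()
pt=lambda x,y,z:(ax+x/1e3*xd+y/1e3*yd)*[1,1,0]+[0,0,z/1e3]
print('plate corners pred',proj(c,[pt(-64.5,-33,30),pt(-64.5,33,30),pt(-24.5,33,30),pt(-24.5,-33,30)]).round(0).tolist())
print('ledge edges pred',proj(c,[pt(-95,60,22),pt(-25,60,22)]).round(0).tolist())
for n,dy,zz,xs in(('plate',25,30,(-64.5,-24.5)),('plate',-25,30,(-64.5,-24.5)),('ledge',50,22,(-95,-25)),('ledge',-60,22,(-95,-25))):
  for x in xs:
    u,v=proj(c,[pt(x,dy,zz)])[0].round().astype(int); m=g[v-9:v+10,u-4:u+5].mean(1);d=np.diff(m);i=np.argmax(abs(d)); print(n,dy,x,'dv',int(i-9),'jump',int(d[i]),'px/mm',round(float(proj(c,[pt(x-5,dy,zz)])[0][1]-v)/5,2))
E
```

```text
[0.54660124 0.26488    0.12193739] [-0.16593498  0.62180176 -0.46865358]
plate corners pred [[264.0, 219.0], [364.0, 219.0], [366.0, 157.0], [261.0, 157.0]]
ledge edges pred [[398.0, 258.0], [406.0, 157.0]]
plate 25 -64.5 dv -1 jump -15 px/mm 1.49
plate 25 -24.5 dv -9 jump 7 px/mm 1.61
plate -25 -64.5 dv -2 jump -24 px/mm 1.51
plate -25 -24.5 dv 2 jump 9 px/mm 1.62
ledge 50 -95 dv -1 jump -41 px/mm 1.36
ledge 50 -25 dv 1 jump 34 px/mm 1.56
ledge -60 -95 dv 0 jump -21 px/mm 1.41
ledge -60 -25 dv 1 jump 37 px/mm 1.58
```

```bash
python3 -c "
from station import bot
print(bot.hand_in())"
```

```text
the job is handed in; nothing more can be done
None
```

I laid the 5-tooth, 12 mm pitch comb flat on the ledge, teeth towards the spindle, and pushed it on its nose into the thread. The job is handed in at about 13 s of the 45 s; no verdict was reported.

**Last checks:**
- **Fully home:** The push stopped at about 8.5 N. A final push reached about 11.4 N in the horizontal plane (about 12 N counting the vertical part, so right at the 12 N mark) and moved the tool only about 0.2 mm more.
- **Position:** With the tool still in contact, the comb's origin measured 43–45 mm from the spindle axis (home is 44.5 mm). After I withdrew, the comb's back edge and the ledge edges were within 1–2 pixels (about 1 mm) of their predicted places.
- **Other combs:** I never touched them or the blue look-alike. The fine and coarse combs were still on the worktop in the last full wrist picture, taken before the push.
- **Robot clear:** The arm is raised away from the comb, and the measured force is about zero.

**Check that failed:** The final picture's edge test at the plate's front gave one unusable reading, because the teeth and spindle are too close together there. I relied on the back edge and the force stop instead.

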